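Spin-test the revolving plant stand and park it at its mark

TASK

Check that the revolving plant stand runs freely: push its red knob so that the disc turns by itself (about one radian per second, one turn in six seconds; either way round), then keep the gripper, pointing down, close above the moving knob without touching the stand, for five seconds without a break while it coasts. After that stop the disc with the knob right beside the brass tab and let go; the jar on the disc must stay standing, and the clock, the cup and the books are left alone.

Things in the scene. Friction and masses are not known exactly. Their poses are not given: they have to be found in the camera images.
- stand: revolving plant stand, its wooden foot (radius 85 mm) fixed to the table; it carries a pale wooden disc (radius 140 mm, flat top 48 mm above the table, rim lip up to 56 mm) with a red knob and, across from it, a potted plant. Flat felt spots on the disc, seen from above: blue 90 degrees anticlockwise from the knob, yellow 90 degrees clockwise. Origin on the axis of rotation at table height
- turntable (a joint): angle of the disc, rad, positive anticlockwise from above, no end stop (counts on over full turns); 0 with the knob on the stand's +x axis; the brass tab is at 2.2. Disc with pot and knob 1.5 kg, inertia about the axis 0.0137 kg m2 (true value 0.75 to 1.3 times that); bearing drag 0.0007 N m s/rad plus dry friction 0.0004 N m: from 1 rad/s it coasts to half speed in 5.5 to 10 s
- knob_top (a point): centre of the top face of the red knob, a round plastic post 30 mm in diameter and 52 mm tall on the disc, 120 mm from the axis, top 100 mm above the table; moves with the disc. When following, the TCP belongs about 45 mm above this point (accepted: 23 to 90 mm above it and within 25 mm of it sideways)
- mark (a point): where the knob's top belongs when parked (within 15 mm): 120 mm from the axis, 100 mm above the table, at the angle of the brass tab. The tab is an upright brass block 18 x 34 mm, 42 mm tall, fixed to the foot just outside the disc's rim, centred 166 mm from the axis; it does not turn
- hub (a point): point on the axis of rotation at the height of the disc's top, 48 mm above the table; fixed
- plant (a point): centre of the pot's rim, 110 mm above the table: terracotta pot fixed to the disc, across the axis from the knob, 45 mm from the axis, 46 mm in radius; leaves reach about 55 mm from this point sideways and 180 mm above the table
- jar: small amber jar with a white lid, 40 mm in diameter, 55 mm tall, 0.12 kg, standing loose on the disc about 80 mm from the axis, at first near the blue felt spot, and riding along with the disc; origin at the centre of its underside. It must stay upright on the disc
- clock: white alarm clock, 45 x 90 x 80 mm (x, y, z), loose, beside the work at the left; origin at the centre of its underside; to be left alone
- cup: blue mug, 76 mm in diameter, 85 mm tall, loose, at the far left; origin at the centre of its underside; to be left alone
- books: two stacked books, about 200 x 135 x 46 mm, loose, at the right; origin at the centre of the underside; to be left alone
Mind the look-alikes: they are no part of the job. Of the things that look like the jar, the smallest one is meant.

How it is judged:
By the outcome, as a careful person would: the job done as asked, in the order asked, and still so for the second after the job is handed in, with the robot touching nothing.
It also fails if it takes over 72 s, if anything falls off the work surface, if the arm or the gripper's body presses on something with over 40 N, if the wrist force passes 120 N, or if a joint passes its speed limit or range.

ROBOT

A 6-joint arm with a two-finger parallel gripper is mounted at the origin on the work surface. World frame = base frame: x ahead of the robot, y to its left, z up, the work surface at z = 0. Lengths are in m, angles in rad, forces in N, time in s.
With the tool pointing down it reaches from about 0.35 to 0.875 m from the base axis. Payload 15.5 kg.
Tool frame: the origin (TCP) lies between the finger pads, 19 mm behind the fingertips; this is the grasp point; z points along the fingers, y is the line along which they close (so a half turn about z gives the same grasp; the last joint's range is limited). The gripper opens to 85 mm and grips with 20 to 120 N. Pads are 22 mm wide; open, the fingers measure 114 mm over their backs; the gripper's body (76 mm by 85 mm) begins 54 mm behind the grasp point. The pads swing forward as they close: fully open they stand 13 mm farther back than shut.
Start: joints at [-1.226, 0.494, 1.345, -0, 1.302, -0.096], TCP at [0.266, -0.566, 0.25] pointing down, gripper open.
Joint ranges: [-2.91, 2.91], [-0.82, 2.16], [0.22, 2.67], [-1.22, 4.37], [0.12, 2.79], [-3.08, 3.08]. Speed limits (rad/s): [1.89, 1.89, 2.57, 3.01, 3.01, 3.01].

INTERFACE

Orientations are given as a unit quaternion [w, x, y, z].
In Python, from cell import arm gives the robot as it stands. Calls block until the motion is done:
- arm.movep(position, orientation): joint-space move of the TCP to a pose.
- arm.move_l(position, orientation=None, velocity=0.15, until_force=None): straight line of the TCP; orientation=None keeps the orientation; velocity is the mean speed in m/s. With until_force (N) it stops when the force on the tool has changed by that much, and returns True; else False.
- arm.set_joints(angles): joint-space move.
- arm.set_gripper(opening, f_grip=None): finger opening in m; f_grip is the grip in N (None keeps the last); returns when the fingers have stopped.
- arm.sleep(seconds).
- arm.solve_ik(position, orientation): joint angles nearest the present ones, or None.
- arm.get_obs(): the state.
- arm.capture(name): name is "scene" or "top"; returns a dict with "image" (384x512x3 uint8, blue, green, red), "depth" (384x512 float32, m along the optical axis (not along the pixel's ray), 0 where there is no reading), "fovy" (degrees; the focal length in pixels is half the picture's height over the tangent of half this angle, whatever the lens; pixels are square), "cx", "cy" (the principal point, pixels), "k1" (the pictures are not rectified: a ray, as slopes to the right and down, at radius r is drawn at 1 + k1 r^2 times it, then the intrinsics apply), "pose" (4x4, takes a point from camera to world coordinates). Camera axes: x right, y down, z forward; pixel columns grow to the right and rows downward; lengths in m; the calibration is good to about 2 mm. A picture is of the moment at which its call begins.
A pose or a line that the arm cannot do raises arm.PlanningError and nothing moves.
- arm.hand_in(): hands the job in; it is judged then, once.
The state is a dict: "time": time; "q": joint angles; "dq": joint speeds; "joint_efforts": joint torques, N m; "tcp_pos": TCP position; "tcp_rot": TCP orientation; "wrist_force": force on the tool from outside, world axes, zero at the start; "moment": the same for the moment, N m; "grip_width": finger opening in m; "grip_force": force on a finger pad.
Only numpy, scipy, OpenCV 4.12 (cv2) and the standard library are available. Lean on these libraries where they do the work, as an engineer would, in place of code of your own. Each camera call takes 0.05 s, during which the arm holds its last target. There are 200 camera calls.

## Working session

There is one attempt and no reset: what is moved stays moved. The work goes in short steps, each a Python script; the robot and the scene stay as the last script left them, time stands still between calls to the robot, and variables do not carry over. Pictures are saved under pics/ and viewed, at most 10 in all, crops included, and the job is handed in when it is done.

```bash
ls; mkdir -p pics; python3 - <<'E'
from cell import arm
import cv2,numpy as np
o=arm.get_obs(); print(o['time'],o['tcp_rot'])
for n in ["scene","top"]:
    c=arm.capture(n); cv2.imwrite(f"pics/{n}0.png",c["image"]); print(n,c["fovy"],c["cx"],c["cy"],c["k1"],np.round(c["pose"],3).tolist())
    np.savez(f"pics/{n}0.npz",**c)
print(arm.get_obs()['time'])
E
```

```text
pics
0.0 [-5.92090045e-04  9.75918414e-01  2.18135034e-01 -6.98248180e-05]
scene 52.23307521971401 260.5725939264619 188.58575931374594 -0.09635136242703736 [[-0.85, 0.382, -0.363, 1.018], [0.527, 0.622, -0.579, 0.646], [0.005, -0.683, -0.73, 0.943], [0.0, 0.0, 0.0, 1.0]]
top 57.83185402029113 254.8144959666419 198.9982013394348 -0.03346595506318337 [[0.065, -0.977, 0.203, 0.386], [-0.998, -0.064, 0.011, -0.009], [0.003, -0.204, -0.979, 1.177], [0.0, 0.0, 0.0, 1.0]]
0.1
```

View pics/scene0.png

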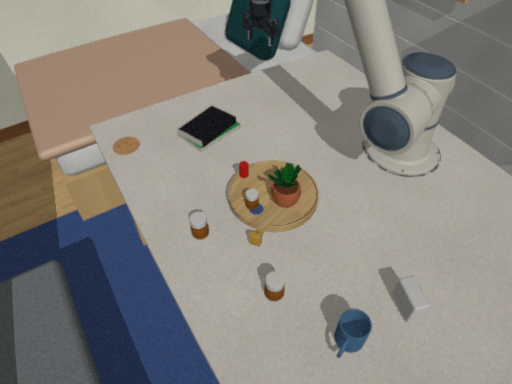

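View pics/top0.png

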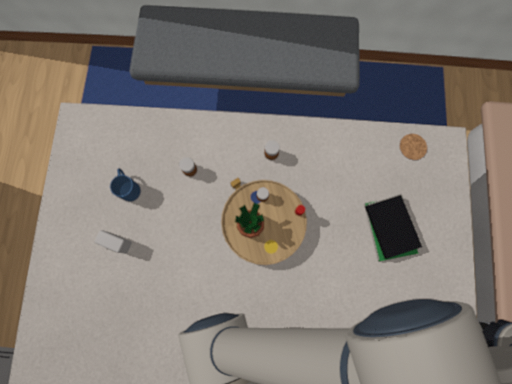

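The scene shows three jar-like things. In the top view they are on the disc at (262,194), and on the table at (272,152) and (189,167). In the scene view they are at (252,199), (200,225) and (275,286). The one on the disc, beside the blue spot, looks smallest. The red knob is at top (300,210) / scene (244,170), and the brass tab at top (236,183) / scene (256,238). I'll check these in a close crop.

```bash
cat > h.py <<'E'
import numpy as np,cv2
def K(c):
    f=c["image"].shape[0]/2/np.tan(np.radians(float(c["fovy"]))/2)
    return np.array([[f,0,c["cx"]],[0,f,c["cy"]],[0,0,1]],float),np.array([c["k1"],0,0,0],float)
def ray(c,u,v):
    k,d=K(c); p=cv2.undistortPoints(np.array([[[u,v]]],float),k,d)[0,0]
    return c["pose"][:3,3],c["pose"][:3,:3]@np.array([p[0],p[1],1])
def atz(c,u,v,z):
    o,r=ray(c,u,v); return o+r*(z-o[2])/r[2]
def tri(c1,p1,c2,p2):
    A=np.zeros((3,3));b=np.zeros(3);L=[]
    for c,p in((c1,p1),(c2,p2)):
        o,r=ray(c,*p);r=r/np.linalg.norm(r);M=np.eye(3)-np.outer(r,r);A+=M;b+=M@o;L.append((o,M))
    x=np.linalg.solve(A,b);return x,[np.linalg.norm(M@(x-o)) for o,M in L]
def proj(c,X):
    k,d=K(c);R=c["pose"][:3,:3];t=c["pose"][:3,3]
    return cv2.projectPoints(np.array([X],float),cv2.Rodrigues(R.T)[0],-R.T@t,k,d)[0][0,0]
def cloud(c):
    k,d=K(c);h,w=c["depth"].shape
    g=np.stack(np.meshgrid(np.arange(w),np.arange(h)),-1).reshape(-1,1,2).astype(float)
    p=cv2.undistortPoints(g,k,d)[:,0].reshape(h,w,2);z=c["depth"]
    P=np.dstack([p[...,0]*z,p[...,1]*z,z]); return P@c["pose"][:3,:3].T+c["pose"][:3,3]
def red(c):
    b,g,r=[c["image"][...,i].astype(int) for i in range(3)]
    return (r>110)&(g<45)&(b<45)
E
python3 - <<'E'
from h import *
t=dict(np.load("pics/top0.npz"));s=dict(np.load("pics/scene0.npz"))
a=cv2.resize(t["image"][135:275,175:325],None,fx=4,fy=4,interpolation=cv2.INTER_CUBIC)
cv2.imwrite("pics/ct.png",a)
b=cv2.resize(s["image"][150:300,180:330],None,fx=4,fy=4,interpolation=cv2.INTER_CUBIC)
cv2.imwrite("pics/cs.png",b)
for n,c in(("t",t),("s",s)):
    P=cloud(c)
    m=red(c); Q=P[m&(c["depth"]>0)]; 
    Q=Q[Q[:,2]<.2]; print(n,m.sum(),Q.mean(0).round(3),Q.max(0).round(3),np.median(Q[Q[:,2]>Q[:,2].max()-.006],0).round(4))
    # disc surface points
    R=P[(P[...,2]>.04)&(P[...,2]<.062)&(c["depth"]>0)&(np.hypot(P[...,0]-.54,P[...,1]+.03)<.25)]
    (x,y),r=cv2.minEnclosingCircle(R[:,:2].astype(np.float32)); print('disc',len(R),x,y,r,np.median(R[:,2]))
E
```

```text
t 54 [ 0.584 -0.141  0.099] [ 0.597 -0.129  0.105] [ 0.5859 -0.1414  0.1016]
disc 4775 0.599455714225769 -0.0368860699236393 0.18974441289901733 0.04977849942434176
s 117 [ 0.593 -0.133  0.084] [ 0.604 -0.124  0.105] [ 0.5898 -0.1371  0.1012]
disc 3770 0.5995544195175171 -0.03446481004357338 0.19039736688137054 0.04920920451769062
```

View pics/ct.png

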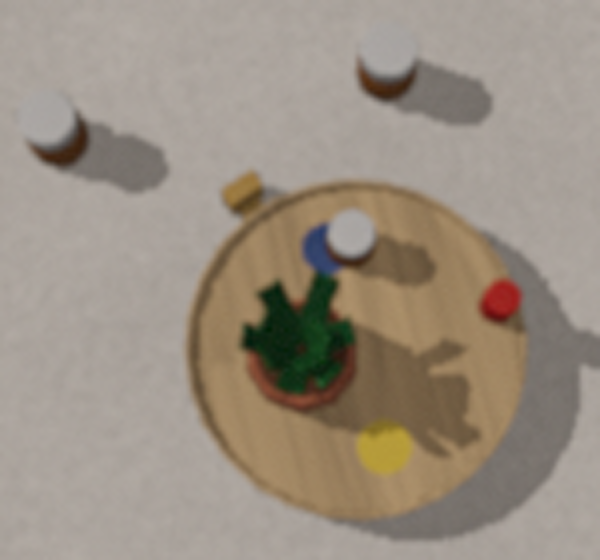

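View pics/cs.png

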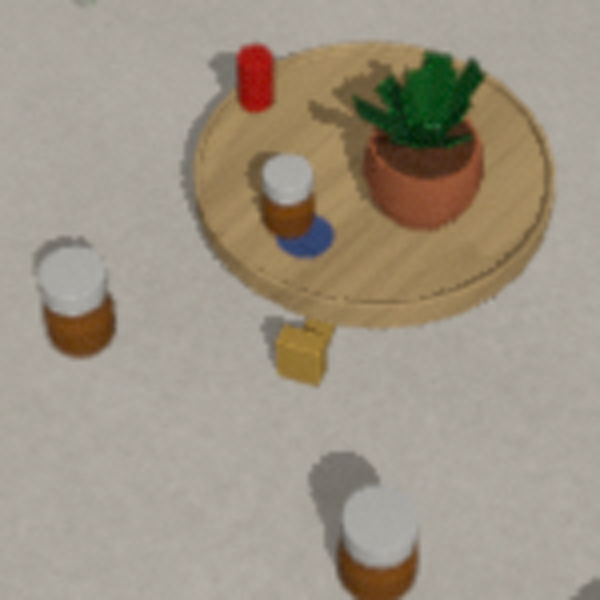

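The jar on the disc, crop (350,237), is clearly the smallest of the three and rides on the disc. Next I need the axis, tab and knob geometry.

```bash
python3 - <<'E'
from h import *
from scipy.optimize import least_squares
t=dict(np.load("pics/top0.npz"));s=dict(np.load("pics/scene0.npz"))
# outer rim circle in crop px read by eye (top): left190,right527,top182,bottom520
f=lambda x,y:(175+x/4-.4,135+y/4-.4)
for p in [(190,345),(527,345),(362,182),(362,520),(230,460),(490,235)]: print('rim',atz(t,*f(*p),.056).round(4))
C=[]
for n,c in(("t",t),("s",s)):
    P=cloud(c); ok=c["depth"]>0
    b,g,r=[c["image"][...,i].astype(int) for i in range(3)]
    R=P[(P[...,2]>.042)&(P[...,2]<.060)&ok]; d=np.hypot(R[:,0]-.54,R[:,1]+.03); R=R[d<.165]
    # outermost per angle
    x=np.array([.54,-.03])
    for _ in range(5):
        a=np.arctan2(R[:,1]-x[1],R[:,0]-x[0]);d=np.hypot(*(R[:,:2]-x).T);k=((a+np.pi)/(2*np.pi)*72).astype(int)
        E=np.array([R[k==i][np.argmax(d[k==i])] for i in range(72) if (k==i).sum()>3])
        q=least_squares(lambda q:np.hypot(E[:,0]-q[0],E[:,1]-q[1])-q[2],[*x,.14],loss='soft_l1',f_scale=.002).x;x=q[:2]
    print(n,'centre',q)
    m=(r>130)&(g>80)&(b<70)&(r-b>80)&ok; 
    rr=np.hypot(P[...,0]-x[0],P[...,1]-x[1]);m&=(rr>.148)&(rr<.19)
    Q=P[m];print('tab',m.sum(),Q.mean(0).round(4),Q.min(0).round(3),Q.max(0).round(3))
# by-eye triangulation
g=lambda x,y:(180+x/4-.4,150+y/4-.4)
T=lambda a,b:print([np.round(v,4) for v in tri(t,f(*a),s,g(*b))])
T((501,296),(255,53)); T((351,232),(288,165)); T((241,186),(310,330)) 
E
```

```text
rim [0.5392 0.1042 0.056 ]
rim [ 0.5571 -0.1693  0.056 ]
rim [ 0.685  -0.0272  0.056 ]
rim [ 0.4086 -0.0435  0.056 ]
rim [0.4489 0.0646 0.056 ]
rim [ 0.6468 -0.1355  0.056 ]
t centre [ 0.54841775 -0.02851641  0.13818576]
tab 24 [0.6759 0.0736 0.0436] [0.664 0.064 0.039] [0.686 0.084 0.047]
s centre [ 0.54908222 -0.02709465  0.13929427]
tab 128 [0.6808 0.0804 0.0325] [0.663 0.064 0.006] [0.694 0.096 0.047]
[array([ 0.5876, -0.141 ,  0.1027]), array([0.0003, 0.0003])]
[array([ 0.6299, -0.0202,  0.1089]), array([0.0002, 0.0002])]
[array([0.6737, 0.0755, 0.0513]), array([0.0032, 0.0032])]
```

```bash
cat >> h.py <<'E'
C=np.array([.548,-.029]);MARK=.676
quat=lambda psi:[0,np.cos(psi/2),np.sin(psi/2),0]
def pt(phi,z,r=.12): return [C[0]+r*np.cos(phi),C[1]+r*np.sin(phi),z]
def knob(c):
    m=red(c)&(c["depth"]>0);Q=cloud(c)[m];Q=Q[(Q[:,2]>.045)&(Q[:,2]<.11)]
    d=np.hypot(Q[:,0]-C[0],Q[:,1]-C[1]); Q=Q[(d>.09)&(d<.15)]
    if len(Q)<12: return None
    p=np.median(Q,0)[:2]; v=p-c["pose"][:2,3]; p=p+.011*v/np.linalg.norm(v)
    return p,len(Q)
E
python3 - <<'E'
from cell import arm
from h import *
s=dict(np.load("pics/scene0.npz"));print(knob(s))
for phi,psi in [(-1.2,.4),(0,.5),(1.6,.5),(3.1,.5),(4,.86),(5,1.86),(6,2.86),(6.96,3.82)]:
    q=arm.solve_ik(pt(phi,.145),quat(psi));print(phi,None if q is None else np.round(q,2))
k=np.array([.5876,-.141]);a=np.arctan2(*(k-C)[::-1]);print('knob',a,np.hypot(*(k-C)))
d=a+.15+np.pi/2;u=np.array([np.cos(d),np.sin(d)]);p0=k-.034*u
T=lambda:arm.get_obs()["time"]
arm.set_gripper(0.0)
arm.movep([*(p0-.02*u),.22],quat(d));print(T())
t=T();arm.move_l([*(p0-.02*u),.12],velocity=.2);print('dt .1@.2',T()-t)
t=T();arm.move_l([*(p0-.02*u),.10],velocity=.2);print('dt .02@.2',T()-t)
o=arm.get_obs();print(o["tcp_pos"],o["grip_width"],T())
c=arm.capture("scene");cv2.imwrite("pics/pre.png",cv2.resize(c["image"][100:260,170:370],None,fx=4,fy=4,interpolation=cv2.INTER_CUBIC));print(knob(c))
E
```

```text
(array([ 0.58842143, -0.14114456]), 116)
-1.2 [-0.33  0.58  1.5  -0.    1.05  0.84]
0 [-0.13  0.66  1.34 -0.    1.14  0.94]
1.6 [ 0.06  0.52  1.65 -0.    0.98  1.13]
3.1 [-0.2   0.38  1.94 -0.    0.82  0.88]
4 [-0.37  0.44  1.81 -0.    0.89  0.34]
5 [-0.34  0.57  1.53 -0.    1.04 -0.63]
6 [-0.18  0.66  1.35 -0.    1.14 -1.47]
6.96 [-0.02  0.63  1.41 -0.    1.1  -2.27]
knob -1.230943383673308 0.11879461267246084
2.6333
dt .1@.2 0.6499999999999999
dt .02@.2 0.25
[ 0.53993706 -0.16649561  0.10066042] 0.00010135279743049376 3.5333
(array([ 0.58820999, -0.14053746]), 112)
```

View pics/pre.png

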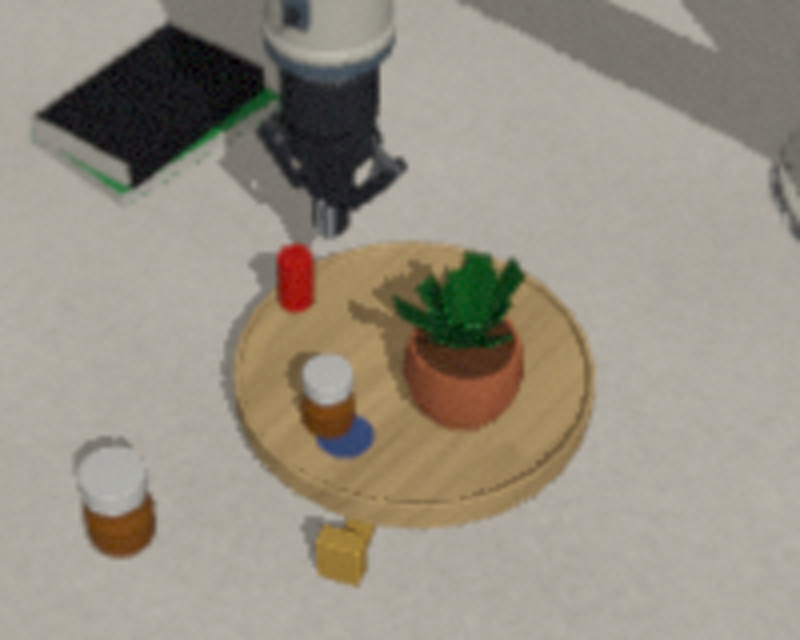

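```bash
cat > log.py <<'E'
E
python3 - <<'E'
from cell import arm
from h import *
import json
k=np.array([.588,-.1408]);a=-1.231
d=a+.15+np.pi/2;u=np.array([np.cos(d),np.sin(d)])
T=lambda:arm.get_obs()["time"]
arm.move_l([*(k-.031*u),.088],velocity=.1)
arm.move_l([*(k+.069*u),.088],velocity=.078)
print(T(),arm.get_obs()["wrist_force"])
arm.move_l([*(k+.069*u),.150],velocity=.25)
L=[]
def look():
    t=T();c=arm.capture("scene");r=knob(c)
    if r: p=r[0]-C;L.append((t,float(np.arctan2(p[1],p[0]))));print(round(t,3),r,L[-1][1],np.hypot(*p))
    return c
look()
arm.set_gripper(.085);look();c=look()
cv2.imwrite("pics/post.png",cv2.resize(c["image"][100:260,170:370],None,fx=4,fy=4,interpolation=cv2.INTER_CUBIC))
json.dump(L,open("log.json","w"));print(T())
E
```

```text
5.4333 [-1.25599263 -0.41804482 -0.42313739]
5.833 (array([0.64330799, 0.04339697]), 134) 0.6496236503963548 0.11968682249124461
6.667 (array([0.54527224, 0.09098189]), 132) 1.593527164097897 0.12001289388668526
6.717 (array([0.53928611, 0.08937889]), 134) 1.6442739836144722 0.11869916834444487
6.7667
```

View pics/post.png

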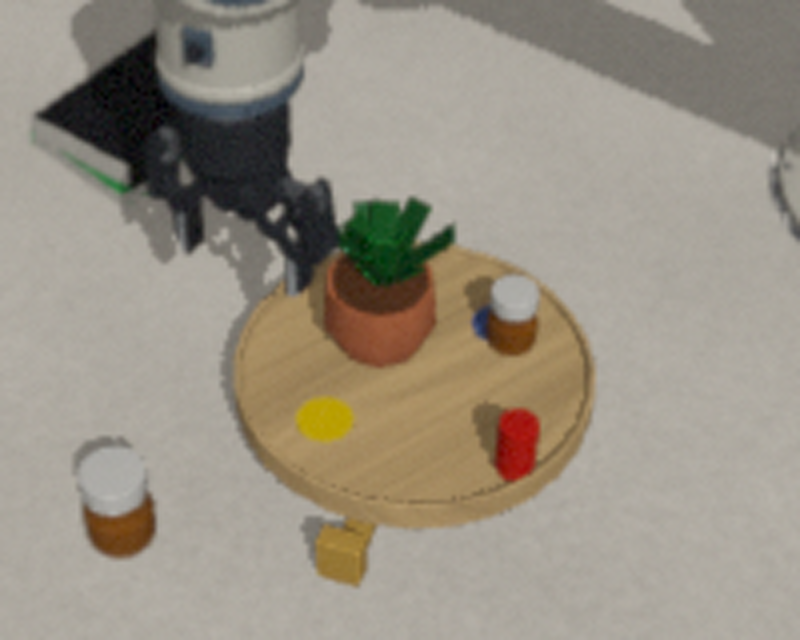

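```bash
cat > fol.py <<'E'
from cell import arm
from h import *
import json
from scipy.optimize import least_squares
T=lambda:arm.get_obs()["time"]
L=json.load(open("log.json"));B=4/7
def mod(p,t):
    al=.0007/(.0137*p[2]);t=np.asarray(t,float)-L[0][0];tm=min(400,np.log((p[1]+B)/B)/al);t=np.minimum(t,tm)
    return p[0]+(p[1]+B)*(1-np.exp(-al*t))/al-B*t
def rate(p,t): return float(mod(p,t+.01)-mod(p,t-.01))/.02
def fit():
    A=np.array(L);f=lambda p:np.append((mod(p,A[:,0])-A[:,1])/.02,(p[2]-1)/.15)
    return least_squares(f,[L[0][1],1.13,1],loss='soft_l1').x
def look(p):
    t=T();r=knob(arm.capture("scene"))
    if r and r[1]>60:
        v=r[0]-C;a=np.arctan2(v[1],v[0]);e=(a-mod(p,t)+np.pi)%(2*np.pi)-np.pi
        if abs(e)<.15: L.append((t,float(mod(p,t)+e)));json.dump(L,open("log.json","w"))
    return fit()
def step(p,m=.25,z=.145,psi=None,lead=.09):
    t=T();f=float(mod(p,t+m+lead));x=np.array(pt(f,z))
    if psi is None: psi=np.clip(f-2*np.pi,.5,3.5)
    while 1:
        try: arm.move_l(x,quat(psi),velocity=np.linalg.norm(x-arm.get_obs()["tcp_pos"])/m);break
        except arm.PlanningError as e: print(e);m*=1.4
    return f
def err(p,tag=""):
    o=arm.get_obs();d=o["tcp_pos"]-pt(float(mod(p,o["time"])),.1);tg=mod(p,o["time"]);al=-d[0]*np.sin(tg)+d[1]*np.cos(tg)
    print(tag,round(o["time"],3),"phi %.2f"%tg,"side %.1f along %.1f up %.1f"%(1e3*np.hypot(*d[:2]),1e3*al,1e3*d[2]))
E
python3 - <<'E'
from fol import *
p=fit();print(p)
o=arm.get_obs();q=o["tcp_pos"]
arm.move_l([q[0],q[1],.24],velocity=.5)
t=T();x=pt(float(mod(p,t+1.0)),.24);d=np.linalg.norm(x-arm.get_obs()["tcp_pos"])
arm.move_l(x,quat(.5),velocity=max(d/.85,.1));p=look(p);print(p,d);err(p)
step(p,.3);err(p,"a")
p=look(p);err(p,"b");print(p)
for i in range(3): step(p);err(p,"a")
p=look(p);err(p,"b");print(p,len(L),L[-1])
E
```

```text
[0.6497329  1.16657661 0.99980192]
[0.65126261 1.16351189 0.99249546] 0.23864447402646047
 8.142 phi 3.11 side 3.9 along -3.6 up 139.7
a 8.592 phi 3.54 side 6.2 along -6.2 up 44.3
b 8.642 phi 3.58 side 12.2 along -12.1 up 45.3
[0.65098468 1.16380601 0.99578124]
a 9.042 phi 3.95 side 5.6 along -5.6 up 46.2
a 9.45 phi 4.31 side 7.4 along -7.4 up 45.3
a 9.85 phi 4.65 side 6.6 along -6.5 up 45.0
b 9.9 phi 4.69 side 10.8 along -10.8 up 44.9
[0.65107032 1.16590893 0.96820076] 6 (9.85, 4.641472860202195)
```

```bash
python3 - <<'E'
from fol import *
p=fit()
while T()<14.6:
    for i in range(2): step(p,lead=.105);err(p,"a")
    p=look(p);err(p,"b");print(p.round(3),len(L),rate(p,T()),arm.get_obs()["wrist_force"].round(1))
c=arm.capture("scene")
cv2.imwrite("pics/fol.png",cv2.resize(c["image"][100:260,170:370],None,fx=4,fy=4,interpolation=cv2.INTER_CUBIC))
E
```

```text
a 10.292 phi 5.01 side 4.0 along -4.0 up 44.8
a 10.692 phi 5.32 side 4.7 along -4.7 up 44.8
b 10.742 phi 5.35 side 8.3 along -8.3 up 44.8
[0.65  1.17  0.941] 7 0.7624570324840096 [ 0.  -0.2 -0.3]
a 11.133 phi 5.64 side 3.3 along -3.3 up 44.9
a 11.533 phi 5.93 side 3.7 along -3.7 up 44.9
b 11.583 phi 5.96 side 7.6 along -7.6 up 44.9
[0.649 1.172 0.928] 8 0.6991069534973526 [-0.1 -0.   0.8]
a 11.983 phi 6.23 side 3.5 along -3.5 up 45.0
a 12.383 phi 6.49 side 3.3 along -3.3 up 45.0
b 12.433 phi 6.51 side 6.1 along -6.1 up 45.1
[0.647 1.177 0.908] 9 0.6345989306845823 [-0.1 -0.6 -0.9]
a 12.833 phi 6.76 side 3.0 along -3.0 up 45.1
a 13.233 phi 7.00 side 3.8 along -3.8 up 45.2
b 13.283 phi 7.02 side 6.4 along -6.4 up 45.1
[0.645 1.18  0.896] 10 0.5740187778429551 [-0.4 -0.1  0.6]
a 13.675 phi 7.24 side 3.3 along -3.3 up 45.2
a 14.067 phi 7.45 side 3.4 along -3.4 up 45.2
b 14.117 phi 7.47 side 6.2 along -6.1 up 45.2
[0.644 1.182 0.891] 11 0.5189757353718516 [ 0.5 -0.2  0.3]
a 14.508 phi 7.67 side 3.1 along -3.1 up 45.2
a 14.9 phi 7.86 side 3.2 along -3.2 up 45.2
b 14.95 phi 7.88 side 6.2 along -6.2 up 45.2
[0.644 1.182 0.892] 12 0.46824094937423233 [0.3 0.4 0.5]
```

View pics/fol.png

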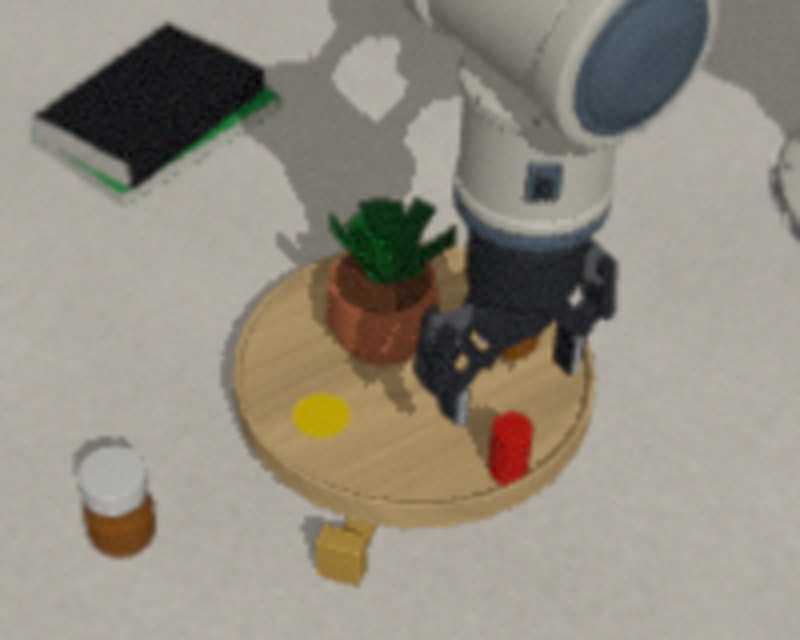

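```bash
python3 - <<'E'
from fol import *
p=fit()
f=step(p,.4,z=.086,lead=.25);err(p,"down")
arm.set_gripper(.034,20);o=arm.get_obs();print(f,o["time"],o["grip_width"],o["wrist_force"].round(1),o["tcp_pos"])
end=MARK+2*np.pi
n=int(np.ceil(abs(f-end)/.2))
for a in np.linspace(f,end,n+1)[1:]:
    arm.move_l(pt(a,.086),quat(a-2*np.pi),velocity=.05)
o=arm.get_obs();print(o["time"],o["wrist_force"].round(1))
arm.set_gripper(0.0,20);arm.sleep(.5);o=arm.get_obs();print(o["time"],o["grip_width"],o["wrist_force"].round(1),o["tcp_pos"])
c=arm.capture("scene");print(knob(c),pt(MARK,.1))
cv2.imwrite("pics/park.png",cv2.resize(c["image"][100:260,170:370],None,fx=4,fy=4,interpolation=cv2.INTER_CUBIC))
E
```

```text
down 15.542 phi 8.15 side 4.5 along 4.5 up -13.7
8.195505532249268 16.0917 0.0341012248348445 [ 0.1  0.2 -0.4] [0.50785096 0.08407335 0.08608478]
20.1167 [ 0.3  0.3 -0.1]
20.8333 0.029435611005155016 [-2.1 -0.5  4.9] [0.64153393 0.04606582 0.08603789]
(array([0.64207322, 0.04607982]), 125) [np.float64(0.6416097996279712), np.float64(0.046081325332009856), 0.1]
```

View pics/park.png

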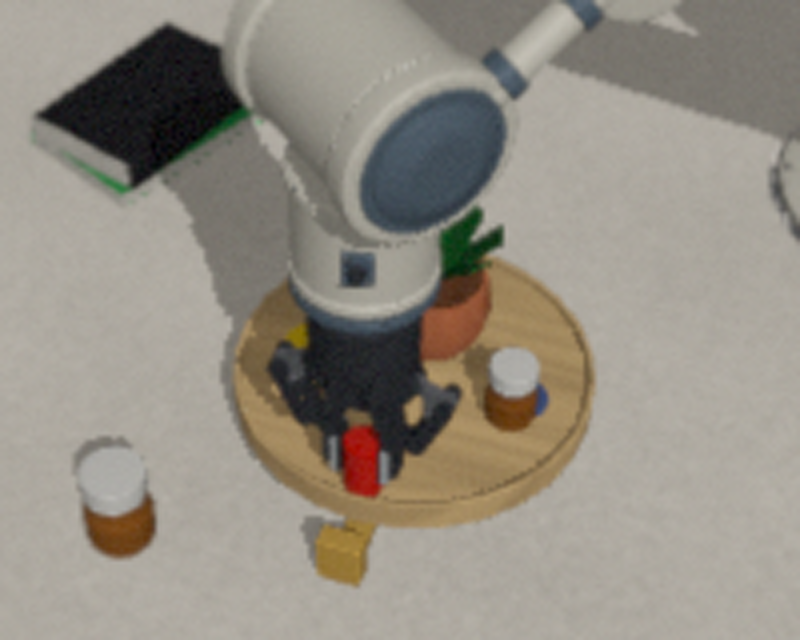

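The knob is held beside the tab at crop (362,460), and the jar at (512,390) is upright. Now I'll release and retreat.

```bash
python3 - <<'E'
from fol import *
arm.set_gripper(.07)
x=arm.get_obs()["tcp_pos"];print(knob(arm.capture("scene")))
arm.move_l([x[0],x[1],.26],velocity=.12)
print(knob(arm.capture("scene")));arm.sleep(2)
c=arm.capture("scene");print(knob(c),pt(MARK,.1),arm.get_obs()["time"],arm.get_obs()["wrist_force"].round(1))
cv2.imwrite("pics/end.png",c["image"])
E
```

```text
(array([0.64090367, 0.0459042 ]), 143)
(array([0.64134656, 0.04557122]), 137)
(array([0.64151087, 0.04526746]), 135) [np.float64(0.6416097996279712), np.float64(0.046081325332009856), 0.1] 25.1083 [-0.4  0.9 -1.1]
```

View pics/end.png

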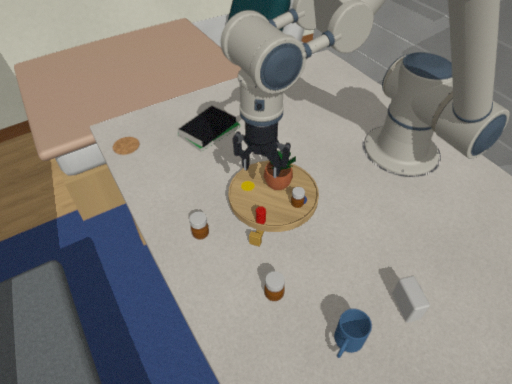

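The disc is at rest with the knob (261,215) beside the tab (256,239). The jar (298,197) is standing, nothing else has moved, and the gripper is clear.

```bash
python3 -c "
from cell import arm
print(arm.hand_in())"
```

```text
the job is handed in; nothing more can be done
None
```

I pushed the disc to about 1.15 rad/s and followed the moving knob for over 6 s, 45 mm above it and about 12 mm off sideways at most. I then stopped the disc, moved the knob back about 1.2 rad to the brass tab and let go; it rests about 1 mm from the mark by my measurement, with the jar standing and nothing else moved, and the job is handed in at about 25 s (no verdict was shown).

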